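# Close the pellet press with its turning bar

## Task

Take the steel turning bar from its stand and use it in the holes of the press collar, moving it on from hole to hole, to turn the collar clockwise (seen from above) until the spindle foot clamps the pellet die firmly; stop as soon as the collar clearly stiffens, without overloading the die. Turn the collar only with the bar, never with the fingers and without jamming the bar, then put the bar back upright and fully down in its stand, and leave the other vessels where they are.

Things in the scene. Friction and masses are not known exactly. Their poses are not given: they have to be found in the camera images.
- press: bench screw press, bolted down: grey base 150 x 200 mm, two pillars, cross-beam, steel collar on the beam, grey keeper plate over the rear of the collar. Origin on the bench on the collar's axis; x to the rear, y along the beam, z up. The keeper's straight front edge is at x = -26 mm, its top 14 mm above the collar's top face; pillar nuts and spindle end stand at most 28 mm above that face.
- collar_axis (a point): point on the collar's vertical turning axis at its top face, 172 mm above the bench. Holes are open only in front of the keeper's edge: a bar in a hole is stopped by the edge when its centre reaches x = -32 mm in the press frame, so one hole sweeps at most about 100 degrees (50 either side of the press's -x).
- collar: flat round steel nut 138 mm across, 30 mm thick, six holes in its top face on a 52 mm radius, 60 degrees apart. Turns about its axis, stays where left. Clockwise from above lowers the spindle 7.5 mm per radian. Free turning takes a steady 8 N at a hole (0.4 N m). Do not push it with more than 40 N.
- hole0 (a point): centre of the mouth of one of the six collar holes, in the collar's top face. Hole 14 mm wide, 25 mm deep, blind, vertical, for the 12 mm bar. Moves with the collar.
- hole1 (a point): mouth of collar hole 1, like hole0, 60 degrees further on counter-clockwise from above.
- hole2 (a point): mouth of collar hole 2, like hole0, 120 degrees further on counter-clockwise from above.
- hole3 (a point): mouth of collar hole 3, like hole0, 180 degrees further on counter-clockwise from above.
- hole4 (a point): mouth of collar hole 4, like hole0, 240 degrees further on counter-clockwise from above.
- hole5 (a point): mouth of collar hole 5, like hole0, 300 degrees further on counter-clockwise from above.
- spindle: press spindle in the collar, moves only up and down; 32 mm foot on stiff spring washers below. Origin: in the foot's lower face. Once the foot bears on the plunger the collar stiffens: 15 N of clamping adds 2 N at a hole, 30 N adds 4 N, 50 N adds 7 N; 50 N is reached some 10 mm of bar travel (0.2 rad) after first contact. Clamped firmly from 15 N, overloaded above 50 N. Aim: about 30 N.
- die: loose steel pellet die standing on the press anvil under the foot: 50 mm body, 42 mm high, with a 25 mm plunger on top. Origin at the centre of its underside. The plunger's top stands 13 to 18 mm above the body depending on its hidden charge, so the height where the foot meets it must be felt. About 0.55 kg.
- bar_centre (a point): middle (half-way up) of the plain round steel turning bar, 12 mm in diameter, 110 mm long, about 0.09 kg; its z axis runs along the bar toward the upper end. It stands upright in the stand at the start with 75 mm showing.
- bar_foot (a point): lower end of the bar (chamfered), 55 mm below bar_centre along the bar.
- stand_hole0 (a point): centre of the mouth of the bar stand's hole, in the top of a fixed aluminium block 60 x 60 x 50 mm high. Hole 14 mm wide and 35 mm deep, vertical.
- vial_a: bystander: small plastic reagent bottle, 32 mm across, 84 mm high, origin at its underside.
- vial_b: bystander: small glass bottle with a wide cap, 45 mm across, 107 mm high, origin at its underside.
- cup: bystander: small clear beaker, 67 mm across, 60 mm high, origin at its underside.
Not all that is in view belongs to the job. Leave any green or pink look-alike of the part that bears stand_hole0 alone.

How it is judged:
By the outcome, as a careful person would: the job done as asked, in the order asked, and still so for the second after the job is handed in, with the robot touching nothing.
It also fails if it takes over 72 s, if anything falls off the work surface, if the arm or the gripper's body presses on something with over 40 N, if the wrist force passes 120 N, or if a joint passes its speed limit or range.

## Robot

A 6-joint arm with a two-finger parallel gripper is mounted at the origin on a cart in front of the work surface, level with it; the furniture and walls round the work are solid. World frame = base frame: x ahead of the robot, y to its left, z up, the work surface at z = 0. Lengths are in m, angles in rad, forces in N, time in s.
With the tool pointing down it reaches from about 0.35 to 0.775 m from the base axis. Payload 7.3 kg.
Tool frame: the origin (TCP) lies at the very end of the fingers, on their centre line; the grasp point (between the pads) lies 19 mm behind it; z points along the fingers, y is the line along which they close (so a half turn about z gives the same grasp; the last joint's range is limited). The gripper opens to 92 mm and grips with 3 to 60 N. Pads are 19 mm wide; open, the fingers measure 130 mm over their backs; the gripper's body (75 mm by 190 mm) begins 47 mm behind the grasp point.
Start: joints at [1.08, 0.342, 1.524, -0, 1.275, -0.146], TCP at [0.177, 0.494, 0.227] pointing down, gripper open.
Joint ranges: [-2.53, 2.53], [-0.77, 2.02], [0.04, 2.7], [-1, 4.14], [0.28, 2.66], [-3.11, 3.11]. Speed limits (rad/s): [2.57, 2.57, 3.14, 3.14, 3.14, 3.14].

## Interface

Orientations are given as [roll, pitch, yaw] about the fixed x, y, z axes, in that order (R = Rz(yaw) Ry(pitch) Rx(roll)).
In Python, from cell import robot, read_camera, get_calibration gives the robot as it stands. The module is installed in compiled form; this text tells all that it offers.
- The arm moves only by the tool send_rows, never from a script. Its argument "plan" is a list of rows, each a list of 2 entries, a list of its own where there are three numbers: the shift along the tool's x, y, z as a fraction of full scale, then the turn, a rotation vector about the tool's x, y, z as a fraction of full scale. A call has exactly 10 rows; each row shifts and turns the commanded pose from where the row before left it, along the tool's axes as they then stand; what a row does not reach is not made up. Full scale, the value 1, is 0.025 m for a shift and 90 degrees for a turn. A row lasts 1/8 s, in which the tool goes at most 62.5 mm and 10.7 degrees, less where a joint would pass 70% of its speed; a pose out of reach is approached as far as the arm can. A call with a number of a shift or a turn outside -1 to 1 is refused whole. A call with a gripper value outside its range is refused whole. "gripper" is the opening, from -1 (shut) to 1 (fully open), so that 0 is half open, set as the call begins (left out, the last holds). The fingers move at their own pace and stop on an object; "force" is the grip in N (left out, the last holds). Time passes only in rows, so rows that do not move let the fingers close, or fill a call up. It gives the time, the measured TCP pose, the force, the opening and the grip force at its end, in the units of the state.
- robot.observe(): the state, without advancing time (a new reading comes with each control period).
- read_camera(name): name is "scene" or "top"; returns (picture, depth): 400x640x3 uint8, blue, green, red; 400x640 float32, m along the optical axis (not along the pixel's ray), 0 where there is no reading.
- get_calibration(name): a dict with "intrinsics" (3x3 intrinsics, pixels), "rvec" (rotation vector, rad) and "tvec" (3), from world to camera coordinates, as OpenCV has them. Camera axes: x right, y down, z forward; pixel columns grow to the right and rows downward; lengths in m; the calibration is good to about 2 mm. A picture is of the moment at which its call begins. get_calibration takes no time and is no camera call.
- robot.hand_in(): hands the job in; it is judged then, once.
The state is a dict: "time": time; "qpos": joint angles; "qvel": joint speeds; "joint_efforts": joint torques, N m; "tool_pos": TCP position; "tool_rot": TCP orientation; "contact_force": force on the tool from outside, world axes, zero at the start; "torque": the same for the moment, N m; "opening": finger opening in m; "grip_force": force on a finger pad.
Only numpy, scipy, OpenCV 4.12 (cv2) and the standard library are available. Lean on these libraries where they do the work, as an engineer would, in place of code of your own. Each camera call takes 0.05 s, during which the arm holds its last target. There are 200 camera calls.

## Working session

There is one attempt and no reset: what is moved stays moved. The work goes in short steps, Python scripts to look and compute and a tool call to move; the robot and the scene stay as the last step left them, time stands still between calls to the robot, and variables do not carry over. Pictures are saved under pics/ and viewed, at most 10 in all, crops included, and the job is handed in when it is done.

Besides the shell and the picture viewer there is one more tool, called after "Emit:" as a command line: name --argument value ..., lists and objects as JSON in quotes. send_rows: Moves the arm, as the interface text tells. Shift numbers are shares of 0.025 m and turn numbers shares of 90 degrees, none past 1 either way. Its arguments: {"type":"object","properties":{"plan":{"type":"array"},"gripper":{"type":"number"},"force":{"type":"number"}},"required":["plan"]}

```bash
mkdir -p pics; cat > h.py <<'E'
import numpy as np, cv2
from cell import robot, read_camera, get_calibration
def cal(n):
    c=get_calibration(n); K=np.array(c["intrinsics"]); R=cv2.Rodrigues(np.array(c["rvec"],float))[0]; t=np.array(c["tvec"],float).ravel(); return K,R,t
def ray(n,u,v):
    K,R,t=cal(n); d=R.T@np.linalg.solve(K,[u,v,1]); return -R.T@t,d
def onz(n,u,v,z):
    o,d=ray(n,u,v); return o+d*(z-o[2])/d[2]
def proj(n,p):
    K,R,t=cal(n); q=K@(R@np.array(p,float)+t); return q[:2]/q[2]
def cloud(n,D):
    K,R,t=cal(n); v,u=np.mgrid[:400,:640]; P=np.stack([(u-K[0,2])/K[0,0]*D,(v-K[1,2])/K[1,1]*D,D],-1); return (P-t)@R
E
python3 - <<'E'
from h import *
print(robot.observe())
for n in("scene","top"):
    im,D=read_camera(n); cv2.imwrite(f"pics/{n}0.png",im); np.save(f"{n}D.npy",D)
    K,R,t=cal(n); print(n,K.round(1).tolist(),(-R.T@t).round(3),R.round(2).tolist())
E
```

```text
{'time': 0.0, 'qpos': array([ 1.07999934e+00,  3.42735042e-01,  1.52500794e+00,  5.30597254e-06,
        1.27538634e+00, -1.46025678e-01]), 'qvel': array([ 1.40668077e-04, -2.10619243e-03, -1.38878629e-03, -8.98826410e-04,
        4.28185026e-05, -8.81553271e-04]), 'joint_efforts': array([-3.59577016e-04, -4.31243455e+01, -2.44218367e+01,  7.17697316e-02,
        5.57684444e-02, -5.84697295e-05]), 'tool_pos': array([0.1772403 , 0.49375289, 0.22604173]), 'tool_rot': array([-3.14007307e+00, -2.28616605e-04,  2.79681962e+00]), 'contact_force': array([ 1.18775809, -0.65186442, -0.33385782]), 'torque': array([-0.03722545, -0.02987688, -0.01726958]), 'grip_force': 0.0, 'opening': 0.09199771254691766}
scene [[468.9, 0.0, 325.2], [0.0, 468.9, 200.6], [0.0, 0.0, 1.0]] [ 0.157 -0.423  0.793] [[0.86, -0.5, 0.01], [-0.34, -0.61, -0.72], [0.37, 0.62, -0.7]]
top [[378.7, 0.0, 321.3], [0.0, 378.7, 197.9], [0.0, 0.0, 1.0]] [0.37  0.177 1.007] [[0.0, -1.0, 0.02], [-0.99, -0.0, -0.16], [0.16, -0.02, -0.99]]
```

View pics/top0.png

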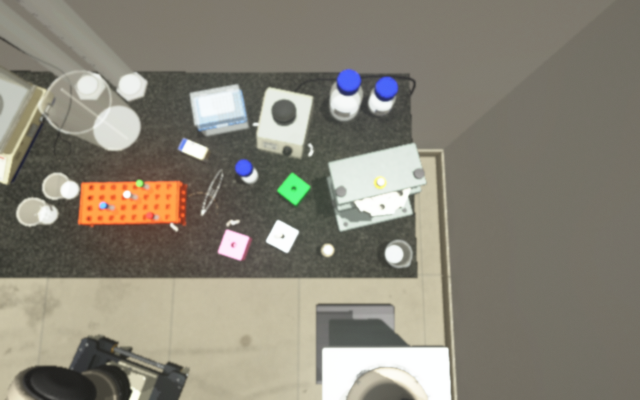

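View pics/scene0.png

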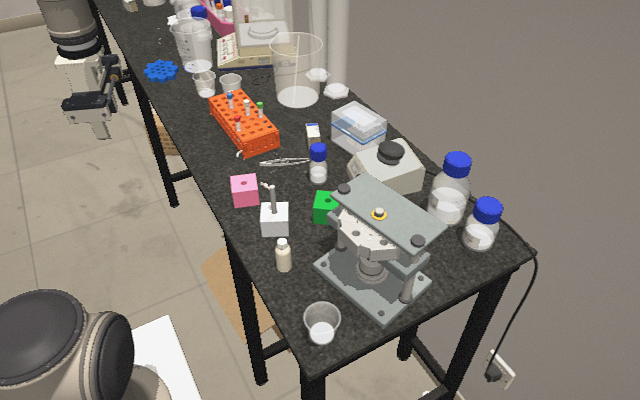

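The top view shows the white stand with the bar at about (282,236), green and pink look-alikes at (294,188) and (234,244), and the press at (378,187) with the collar's front holes near (385,207). In the scene view the bar stands at (272,200).

```bash
python3 - <<'E'
from h import *
im=cv2.imread("pics/top0.png"); sc=cv2.imread("pics/scene0.png")
a=cv2.resize(im[140:260,260:430],None,fx=4.6,fy=4.6,interpolation=cv2.INTER_CUBIC)[:300*2]
cv2.imwrite("pics/topc.png",a)
b=cv2.resize(sc[170:310,230:430],None,fx=4,fy=4,interpolation=cv2.INTER_CUBIC); cv2.imwrite("pics/scc.png",b)
D=np.load("topD.npy"); P=cloud("top",D)
g=lambda u,v:P[v,u].round(3)
for nm,u,v in[("keeperT",380,165),("collar",385,212),("stand",275,240),("bar",283,236),("base",395,222),("bench",300,265),("cup",398,254),("vial",327,250)]: print(nm,g(u,v))
# collar top points by height
m=(abs(P[...,2]-.172)<.006)&(D>0); m[:, :320]=0; m[:,430:]=0
q=P[m]; print(m.sum(), q.min(0),q.max(0)); 
m2=(abs(P[...,2]-.186)<.006)&(D>0); m2[:, :320]=0; m2[:,430:]=0; m2[:140]=0;m2[240:]=0
c=np.argwhere(m2)[:,::-1].astype(np.float32); print("keeper rect px",cv2.minAreaRect(c))
xy=P[m2][:,:2].astype(np.float32); r=cv2.minAreaRect(xy); print(r, cv2.boxPoints(r))
m3=(abs(P[...,2]-.05)<.006)&(D>0); m3[:, :262]=0; m3[:,300:]=0; m3[:215]=0;m3[255:]=0
xy=P[m3][:,:2].astype(np.float32); print("stand",cv2.minAreaRect(xy))
E
```

```text
keeperT [0.578 0.033 0.185]
collar [0.473 0.022 0.173]
stand [0.417 0.278 0.049]
bar [0.425 0.256 0.08 ]
base [ 0.468 -0.036 -0.   ]
bench [ 0.354  0.217 -0.001]
cup [ 0.383 -0.039  0.009]
vial [0.392 0.149 0.083]
1527 [ 0.08838492 -0.09607759  0.16603811] [0.90197692 0.16744813 0.17797815]
keeper rect px ((377.0701599121094, 172.63763427734375), (43.397884368896484, 91.74268341064453), 77.00537872314453)
((0.561167299747467, 0.03990478068590164), (0.0986299142241478, 0.2043769657611847), 13.356118202209473) [[ 0.48958033  0.12793748]
 [ 0.536792   -0.07091171]
 [ 0.63275427 -0.04812792]
 [ 0.5855426   0.15072128]]
stand ((0.42842838168144226, 0.2603089213371277), (0.060253847390413284, 0.05999752879142761), 62.584190368652344)
```

View pics/topc.png

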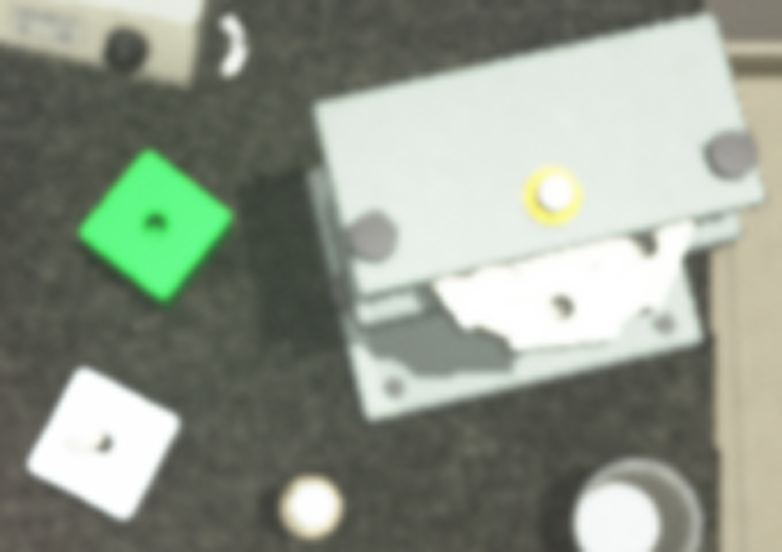

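View pics/scc.png

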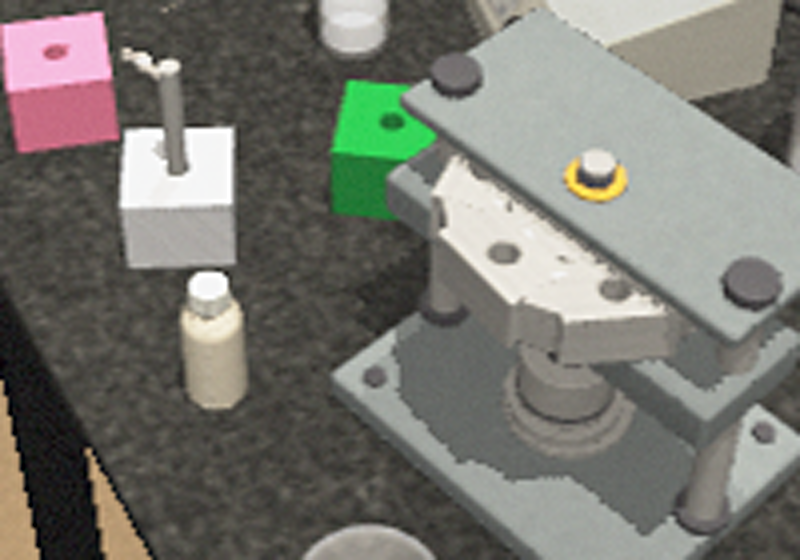

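The crops show: bar top at scene (272.5,186.5) and its hole mouth at (274.5,212). Spindle end at top (380,182) / scene (379,211). Open collar holes at scene (356,233) and (384,242), and at top (382,206.5) and (401,193).

```bash
python3 - <<'E'
from h import *
A=np.array([.5385,.0345]); th=np.radians(13.36)
def pf(p): d=p[:2]-A; c,s=np.cos(th),np.sin(th); x,y=c*d[0]+s*d[1],-s*d[0]+c*d[1]; return np.round([x,y,np.hypot(x,y)],4),round(np.degrees(np.arctan2(y,x)),1)
for n,u,v in(("top",380.2,182),("scene",379.2,210.5)): print("spindle",n,onz(n,u,v,.195),onz(n,u,v,.2))
for n,u,v in(("scene",356,233),("scene",383.75,242.5),("top",382.2,206.5),("top",401.3,192.8)): p=onz(n,u,v,.172); print("hole",n,p,*pf(p))
for n,u,v,z in(("top",276.3,235.6,.125),("scene",272.5,186.5,.125),("top",282.8,236,.05),("scene",274.5,212,.05)): print("bar",n,z,onz(n,u,v,z))
# stand from scene cloud & keeper from scene
D=np.load("sceneD.npy"); P=cloud("scene",D)
for z,b,nm in((.05,(170,250,255,300),"stand"),(.186,(150,270,310,460),"keeper"),(.172,(190,270,320,420),"collar")):
    s=np.zeros(D.shape,bool); s[b[0]:b[1],b[2]:b[3]]=1; s&=(abs(P[...,2]-z)<.004)&(D>0); print(nm,s.sum(),cv2.minAreaRect(P[s][:,:2].astype(np.float32)), np.median(P[s][:,2]))
E
```

```text
spindle top [0.53679725 0.03523068 0.195     ] [0.53577132 0.03610313 0.2       ]
spindle scene [0.54230761 0.03643361 0.195     ] [0.5390873  0.03258856 0.2       ]
hole scene [0.48905682 0.02826697 0.172     ] [-0.0495  0.0054  0.0498] 173.8
hole scene [ 0.51907457 -0.0143537   0.172     ] [-0.0302 -0.043   0.0526] -125.0
hole top [0.4857894  0.02808546 0.172     ] [-0.0528  0.0059  0.0531] 173.6
hole top [ 0.51696677 -0.01569544  0.172     ] [-0.0325 -0.0439  0.0546] -126.6
bar top 0.125 [0.42351262 0.26748875 0.125     ]
bar scene 0.125 [0.43245585 0.25999838 0.125     ]
bar top 0.05 [0.42707135 0.25885326 0.05      ]
bar scene 0.05 [0.43107675 0.25887474 0.05      ]
stand 539 ((0.4470589756965637, 0.30855438113212585), (0.17111851274967194, 0.06903639435768127), 72.09307861328125) 0.05018421220638851
keeper 4030 ((0.5627281665802002, 0.03999198228120804), (0.10083156079053879, 0.20608262717723846), 13.279431343078613) 0.18627402125066644
collar 1147 ((0.49706095457077026, 0.02145969122648239), (0.05174420401453972, 0.135846346616745), 13.1393404006958) 0.17216474002737817
```

Emit:
send_rows --plan '[[[0,0,0],[0,0,-0.092]],[[0,0,0],[0,0,-0.092]],[[0,0,0],[0,0,-0.092]],[[0,0,0],[0,0,-0.092]],[[-0.64,-0.96,0],[0,0,0]],[[-0.64,-0.96,0],[0,0,0]],[[-0.64,-0.96,0],[0,0,0]],[[-0.64,-0.96,0],[0,0,0]],[[-0.64,-0.96,0],[0,0,0]],[[-0.64,-0.96,0],[0,0,0]]]' --gripper 1

```text
time: 1.35
tool_pos: [0.3046, 0.3754, 0.2264]
tool_rot: [-3.141, -0.001, -2.908]
contact_force: [0.0, 0.3, -1.5]
opening: 0.0917
grip_force: 0.0
```

Emit:
send_rows --plan '[[[-0.627,-0.945,0],[0,0,0]],[[-0.627,-0.945,0],[0,0,0]],[[-0.627,-0.945,0],[0,0,0]],[[-0.627,-0.945,0],[0,0,0]],[[-0.627,-0.945,0],[0,0,0]],[[-0.627,-0.945,0],[0,0,0]],[[0,0,0.4],[0,0,0]],[[0,0,0.5],[0,0,0]],[[0,0,0.5],[0,0,0]],[[0,0,0.4],[0,0,0]]]'

```text
time: 2.6
tool_pos: [0.4276, 0.2604, 0.1806]
tool_rot: [-3.142, -0.001, -2.907]
contact_force: [-0.2, 0.5, -0.3]
opening: 0.0915
grip_force: 0.0
```

```bash
python3 - <<'E'
from h import *
print(robot.observe()["tool_pos"])
im,D=read_camera("scene")
cv2.imwrite("pics/s1.png",cv2.resize(im[130:260,220:380],None,fx=4.5,fy=4.5,interpolation=cv2.INTER_CUBIC))
E
```

```text
[0.42758275 0.26043609 0.18056534]
```

View pics/s1.png

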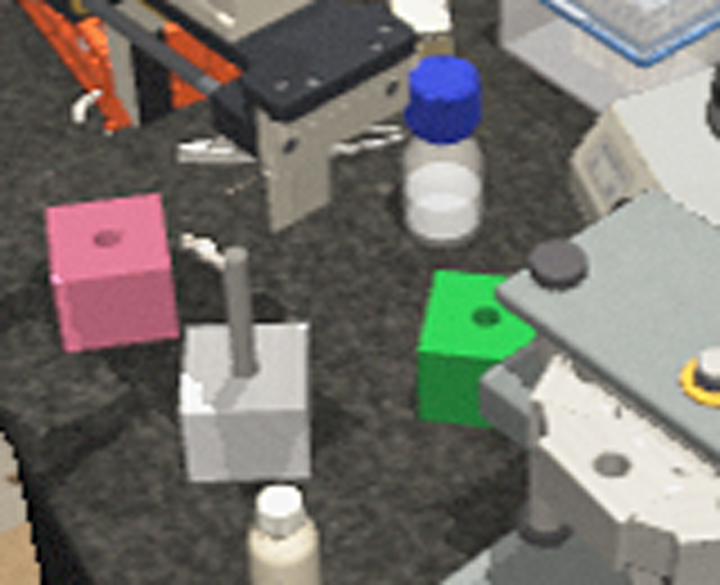

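The scene shows the bar upright in the white stand, top at full-frame (272,186), with a finger clear of it at about (286,172). I'm descending.

Emit:
send_rows --plan '[[[-0.036,-0.055,0.5],[0,0,0]],[[0,0,0.8],[0,0,0]],[[0,0,0.8],[0,0,0]],[[0,0,0.8],[0,0,0]],[[0,0,0.7],[0,0,0]],[[0,0,0.5],[0,0,0]],[[0,0,0.4],[0,0,0]],[[0,0,0.16],[0,0,0]],[[0,0,0],[0,0,0]],[[0,0,0],[0,0,0]]]'

```text
time: 3.9
tool_pos: [0.4299, 0.2591, 0.0657]
tool_rot: [3.141, 0.001, -2.908]
contact_force: [0.6, -0.6, -0.3]
opening: 0.0915
grip_force: 0.0
```

Emit:
send_rows --plan '[[[0,0,0],[0,0,0]],[[0,0,0],[0,0,0]],[[0,0,0],[0,0,0]],[[0,0,0],[0,0,0]],[[0,0,0],[0,0,0]],[[0,0,0],[0,0,0]],[[0,0,0],[0,0,0]],[[0,0,0],[0,0,0]],[[0,0,0],[0,0,0]],[[0,0,0],[0,0,0]]]' --gripper -1 --force 60

```text
time: 5.15
tool_pos: [0.4293, 0.2601, 0.0652]
tool_rot: [3.139, 0.0, -2.909]
contact_force: [-2.0, 7.4, -0.5]
opening: 0.0111
grip_force: 59.8
```

Emit:
send_rows --plan '[[[0,0.04,-0.2],[0,0,0]],[[0,0,-0.6],[0,0,0]],[[0,0,-0.8],[0,0,0]],[[0,0,-1],[0,0,0]],[[0,0,-1],[0,0,0]],[[0,0,-1],[0,0,0]],[[0,0,-1],[0,0,0]],[[0,0,-1],[0,0,0]],[[0,0,-0.7],[0,0,0]],[[0,0,-0.3],[0,0,0]]]'

```text
time: 6.4
tool_pos: [0.4296, 0.2596, 0.2571]
tool_rot: [-3.141, 0.002, -2.909]
contact_force: [-0.2, -0.4, -0.4]
opening: 0.0107
grip_force: 59.9
```

Emit:
send_rows --plan '[[[-0.01,-0.8,0],[0,0,0]],[[-0.01,-1,0],[0,0,0]],[[-0.01,-1,0],[0,0,0]],[[-0.01,-1,0],[0,0,0]],[[-0.01,-1,0],[0,0,0]],[[-0.01,-1,0],[0,0,0]],[[-0.01,-1,0],[0,0,0]],[[-0.01,-1,0],[0,0,0]],[[-0.01,-1,0],[0,0,0]],[[-0.01,-0.73,0],[0,0,0]]]'

```text
time: 7.65
tool_pos: [0.4867, 0.0275, 0.2551]
tool_rot: [-3.142, -0.001, -2.909]
contact_force: [-1.0, 0.6, -0.6]
opening: 0.0113
grip_force: 59.9
```

Emit:
send_rows --plan '[[[0,0,0.2],[0,0,0]],[[0,0,0.3],[0,0,0]],[[0,0,0.3],[0,0,0]],[[0,0,0.15],[0,0,0]],[[0,0,0],[0,0,0]],[[0,0,0],[0,0,0]],[[0,0,0],[0,0,0]],[[0,0,0],[0,0,0]],[[0,0,0],[0,0,0]],[[0,0,0],[0,0,0]]]'

```text
time: 8.9
tool_pos: [0.4869, 0.0286, 0.2315]
tool_rot: [3.142, 0.0, -2.908]
contact_force: [0.0, -0.1, -1.0]
opening: 0.011
grip_force: 59.9
```

```bash
python3 - <<'E'
from h import *
s=robot.observe(); print(s["tool_pos"],s["tool_rot"],s["contact_force"])
im,D=read_camera("scene")
cv2.imwrite("pics/s2.png",cv2.resize(im[170:290,310:430],None,fx=5,fy=5,interpolation=cv2.INTER_CUBIC))
f=s["tool_pos"]+[0,0,-.0502]; print("foot px",proj("scene",f))
E
```

```text
[0.48686742 0.02864821 0.23150887] [ 3.14152888e+00  1.56746130e-04 -2.90839154e+00] [ 0.034086   -0.10137892 -0.97106827]
foot px [355.12669625 229.7806083 ]
```

View pics/s2.png

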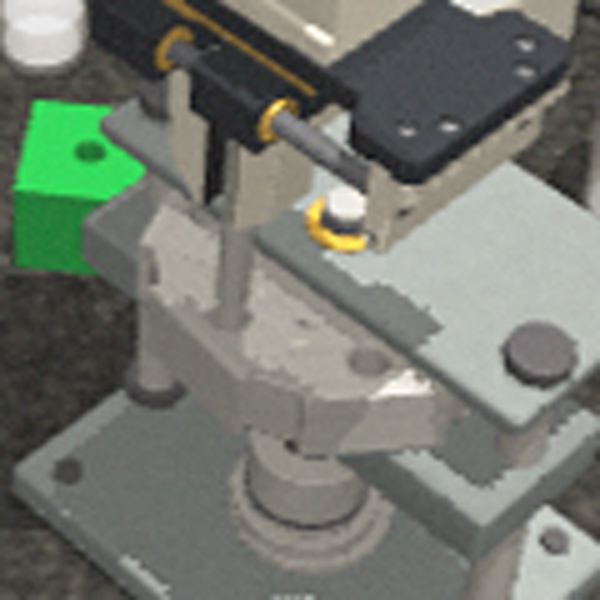

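The bar foot at about scene (356,233) covers the collar hole, so it lines up laterally. I'm lowering gently while watching the force.

Emit:
send_rows --plan '[[[0,0,0.15],[0,0,0]],[[0,0,0.15],[0,0,0]],[[0,0,0.1],[0,0,0]],[[0,0,0.05],[0,0,0]],[[0,0,0],[0,0,0]],[[0,0,0],[0,0,0]],[[0,0,0],[0,0,0]],[[0,0,0],[0,0,0]],[[0,0,0],[0,0,0]],[[0,0,0],[0,0,0]]]'

```text
time: 10.2
tool_pos: [0.4869, 0.0287, 0.2202]
tool_rot: [3.142, 0.0, -2.908]
contact_force: [-0.3, 0.1, -0.4]
opening: 0.0108
grip_force: 59.9
```

Emit:
send_rows --plan '[[[0,0,0.06],[0,0,0]],[[0,0,0.06],[0,0,0]],[[0,0,0.06],[0,0,0]],[[0,0,0],[0,0,0]],[[0,0,0],[0,0,0]],[[0,0,0],[0,0,0]],[[0,0,0],[0,0,0]],[[0,0,0],[0,0,0]],[[0,0,0],[0,0,0]],[[0,0,0],[0,0,0]]]'

```text
time: 11.45
tool_pos: [0.4869, 0.0287, 0.2157]
tool_rot: [3.142, 0.0, -2.908]
contact_force: [0.5, 0.4, -0.6]
opening: 0.0116
grip_force: 59.9
```

Emit:
send_rows --plan '[[[0,0,0.2],[0,0,0]],[[0,0,0.2],[0,0,0]],[[0,0,0.2],[0,0,0]],[[0,0,0.03],[0,0,0]],[[0,0,0],[0,0,0]],[[0,0.04,0],[0,0,0]],[[0,0.04,0],[0,0,0]],[[0,0.04,0],[0,0,0]],[[0,0,0],[0,0,0]],[[0,0,0],[0,0,0]]]'

```text
time: 12.7
tool_pos: [0.4864, 0.0308, 0.2001]
tool_rot: [-3.14, 0.0, -2.908]
contact_force: [0.3, -5.2, -1.1]
opening: 0.011
grip_force: 60.0
```

```bash
python3 - <<'E'
from h import *
s=robot.observe(); print(s["contact_force"],s["torque"])
D=np.load("sceneD.npy"); P=cloud("scene",D); im=cv2.imread("pics/scene0.png")
for u in(366,370,374):
    print(u)
    for v in range(248,292,2): print(v,P[v,u].round(3),im[v,u].tolist(),end=" | ")
cv2.imwrite("pics/die.png",cv2.resize(im[235:315,330:430],None,fx=7,fy=7,interpolation=cv2.INTER_CUBIC))
E
```

```text
[ 0.32556471 -5.24434046 -1.08728308] [-1.03409626 -0.05895033  0.02116009]
366
248 [ 0.488 -0.006  0.167] [123, 129, 134] | 250 [ 0.488 -0.007  0.162] [119, 127, 131] | 252 [ 0.488 -0.007  0.157] [122, 127, 132] | 254 [ 0.488 -0.007  0.152] [118, 125, 128] | 256 [ 0.489 -0.007  0.146] [117, 124, 128] | 258 [0.525 0.038 0.07 ] [114, 118, 122] | 260 [0.523 0.034 0.068] [129, 137, 143] | 262 [0.519 0.028 0.071] [128, 136, 141] | 264 [0.517 0.025 0.07 ] [127, 137, 137] | 266 [0.515 0.022 0.067] [113, 120, 121] | 268 [0.516 0.023 0.06 ] [110, 117, 118] | 270 [0.519 0.025 0.05 ] [112, 119, 124] | 272 [0.517 0.023 0.046] [112, 118, 122] | 274 [0.517 0.022 0.041] [70, 67, 72] | 276 [0.518 0.022 0.033] [127, 139, 141] | 278 [ 0.157 -0.423  0.793] [132, 138, 143] | 280 [0.515 0.018 0.028] [111, 117, 120] | 282 [0.514 0.016 0.024] [122, 129, 132] | 284 [0.513 0.013 0.021] [101, 104, 102] | 286 [0.51  0.009 0.021] [105, 109, 105] | 288 [0.507 0.005 0.022] [98, 101, 101] | 290 [0.505 0.001 0.021] [160, 167, 160] | 370
248 [ 0.492 -0.012  0.171] [201, 212, 218] | 250 [ 0.491 -0.014  0.168] [128, 
[... 1120 characters left out ...]
 ] [125, 132, 136] | 260 [ 0.498 -0.02   0.142] [129, 138, 142] | 262 [0.534 0.022 0.068] [124, 128, 133] | 264 [0.532 0.019 0.067] [127, 135, 140] | 266 [0.528 0.014 0.069] [133, 142, 146] | 268 [0.528 0.013 0.064] [114, 120, 125] | 270 [0.53  0.014 0.055] [114, 120, 123] | 272 [0.529 0.013 0.05 ] [110, 117, 119] | 274 [0.53  0.013 0.043] [99, 103, 107] | 276 [0.529 0.01  0.04 ] [112, 120, 120] | 278 [0.529 0.01  0.033] [127, 133, 139] | 280 [0.527 0.007 0.033] [114, 121, 126] | 282 [0.527 0.006 0.026] [128, 135, 139] | 284 [0.526 0.005 0.022] [110, 117, 117] | 286 [0.525 0.002 0.02 ] [104, 106, 103] | 288 [ 0.522 -0.002  0.02 ] [104, 107, 103] | 290 [ 0.518 -0.007  0.022] [100, 102, 101] |
```

View pics/die.png

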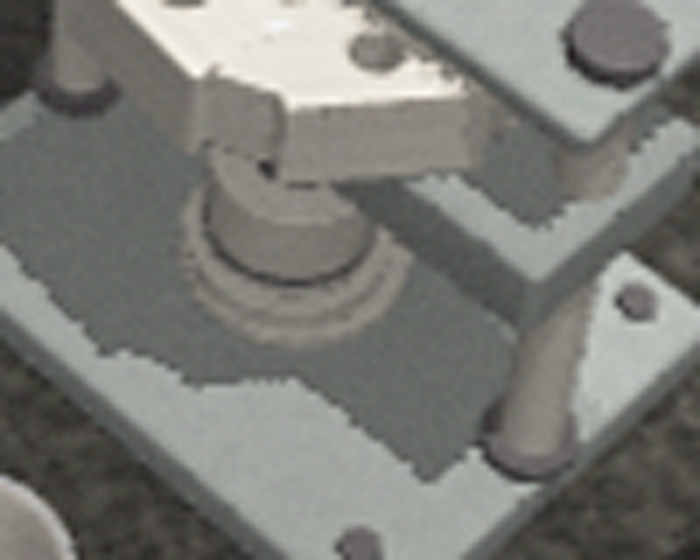

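The crop shows the die body on the anvil (body top about z 0.069). The foot/plunger gap is hidden behind the collar, so contact has to be felt. Starting the first sweep.

Emit:
send_rows --plan '[[[-0.013,0.068,0],[0,0,0]],[[-0.016,0.071,0],[0,0,0]],[[-0.019,0.07,0],[0,0,0]],[[-0.022,0.07,0],[0,0,0]],[[-0.024,0.069,0],[0,0,0]],[[-0.026,0.068,0],[0,0,0]],[[-0.028,0.067,0],[0,0,0]],[[-0.03,0.066,0],[0,0,0]],[[-0.033,0.064,0],[0,0,0]],[[-0.035,0.064,0],[0,0,0]]]'

```text
time: 13.95
tool_pos: [0.4886, 0.048, 0.2002]
tool_rot: [-3.139, 0.0, -2.908]
contact_force: [0.6, -8.0, -0.4]
opening: 0.0107
grip_force: 60.0
```

```bash
cat > f.py <<'E'
from h import *
s=robot.observe(); c,sn=np.cos(.233),np.sin(.233); R=np.array([[-c,-sn],[-sn,c]])
d=R@(s["tool_pos"][:2]-[.538,.0345])*1e3; F=R@s["contact_force"][:2]; a=np.arctan2(d[1],d[0])
T=np.array([-np.sin(a),np.cos(a)]); N=np.array([np.cos(a),np.sin(a)])
print("t%.2f tool xy(mm)"%s["time"],d.round(2),"z",s["tool_pos"][2].round(4),"r%.2f alpha%.1f"%(np.hypot(*d),np.degrees(a)),"Ftool",F.round(1),"tang %.1f rad %.1f Fz %.1f"%(F@T,F@N,s["contact_force"][2]),"M",(R@s["torque"][:2]).round(2))
E
python3 f.py
```

```text
t13.95 tool xy(mm) [44.94 24.54] z 0.2002 r51.20 alpha28.6 Ftool [ 1.3 -7.9] tang -7.6 rad -2.6 Fz -0.4 M [1.69 0.3 ]
```

Emit:
send_rows --plan '[[[-0.03,0.05,0],[0,0,0]],[[-0.031,0.049,0],[0,0,0]],[[-0.032,0.048,0],[0,0,0]],[[-0.034,0.047,0],[0,0,0]],[[-0.035,0.046,0],[0,0,0]],[[-0.036,0.046,0],[0,0,0]],[[-0.038,0.044,0],[0,0,0]],[[-0.039,0.043,0],[0,0,0]],[[-0.04,0.042,0],[0,0,0]],[[-0.041,0.041,0],[0,0,0]]]'

```text
time: 15.2
tool_pos: [0.494, 0.0612, 0.2]
tool_rot: [-3.139, -0.001, -2.908]
contact_force: [-0.7, -8.3, 0.6]
opening: 0.0111
grip_force: 60.0
```

```bash
python3 f.py
```

```text
t15.20 tool xy(mm) [36.7 36.1] z 0.2 r51.48 alpha44.5 Ftool [ 2.6 -7.9] tang -7.4 rad -3.7 Fz 0.6 M [1.6  0.67]
```

Emit:
send_rows --plan '[[[0.044,-0.104,0],[0,0,0]],[[0,0,0],[0,0,0]],[[0,0,-0.3],[0,0,0]],[[0,0,-0.45],[0,0,0]],[[0,0,-0.45],[0,0,0]],[[0.13,-0.579,0],[0,0,0]],[[0.16,-0.729,0],[0,0,0]],[[0.17,-0.728,0],[0,0,0]],[[0,0,0.1],[0,0,0]],[[0,0,0],[0,0,0]]]'

```text
time: 16.45
tool_pos: [0.4941, 0.0076, 0.2271]
tool_rot: [3.141, -0.001, -2.909]
contact_force: [-0.5, 0.0, -0.4]
opening: 0.0112
grip_force: 59.9
```

```bash
python3 - <<'E'
exec(open("f.py").read())
im,D=read_camera("scene"); T,D2=read_camera("top")
a=cv2.resize(im[195:265,330:410],None,fx=7.4,fy=7.4,interpolation=cv2.INTER_CUBIC)
b=cv2.resize(T[170:240,350:430],None,fx=0.1,fy=0.1)
cv2.imwrite("pics/s3.png",a)
p=s["tool_pos"].copy()
C=-1.0,-.8
for al in (42.9,-17.1,-47):
    t=np.array([-1+52*np.cos(np.radians(al)),-.8+52*np.sin(np.radians(al))])/1e3; w=R.T@t+[.538,.0345]; print(al,w,(np.array(proj("scene",[*w,.172]))-[330,195])*7.4)
print("foot",(np.array(proj("scene",p-[0,0,.0502]))-[330,195])*7.4)
E
```

```text
t16.45 tool xy(mm) [ 48.92 -16.04] z 0.2271 r51.48 alpha-18.1 Ftool [0.5 0.1] tang 0.3 rad 0.4 Fz -0.4 M [-0.06  0.06]
42.9 [0.4939216  0.05959809] [139.94549664 191.29656649]
-17.1 [0.49432993 0.00759969] [258.46659121 329.58051098]
-47 [ 0.51343321 -0.01123875] [370.46242445 351.78073936]
foot [259.0665192  316.29725313]
```

View pics/s3.png

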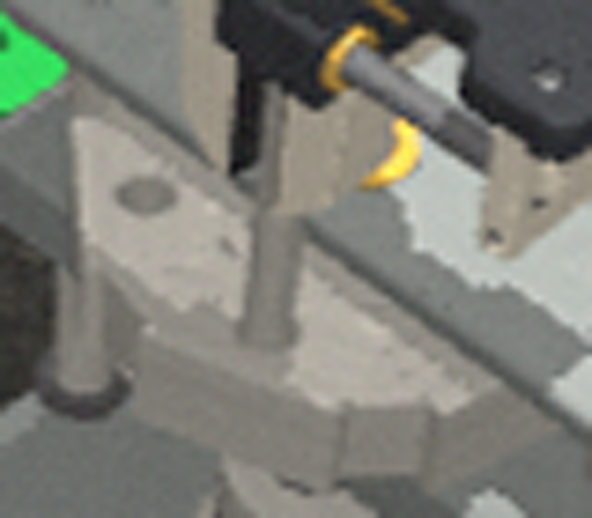

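The crop shows the used hole at (147,194), 7 px right of and 3 px below its prediction. The bar foot at about (267,325) covers the next hole's predicted place, so I'm lowering.

Emit:
send_rows --plan '[[[0,0,0.1],[0,0,0]],[[0,0,0.1],[0,0,0]],[[0,0,0.06],[0,0,0]],[[0,0,0.04],[0,0,0]],[[0,0,0.04],[0,0,0]],[[0,0,0.04],[0,0,0]],[[0,0,0],[0,0,0]],[[0,0,0],[0,0,0]],[[0,0,0],[0,0,0]],[[0,0,0],[0,0,0]]]'

```text
time: 17.8
tool_pos: [0.4944, 0.0076, 0.218]
tool_rot: [3.142, 0.0, -2.908]
contact_force: [0.4, 0.1, -0.5]
opening: 0.011
grip_force: 59.9
```

Emit:
send_rows --plan '[[[0,0,0.12],[0,0,0]],[[0,0,0.15],[0,0,0]],[[0,0,0.2],[0,0,0]],[[0,0,0.15],[0,0,0]],[[0,0,0.1],[0,0,0]],[[0.029,0.105,0],[0,0,0]],[[0.024,0.106,0],[0,0,0]],[[0.018,0.107,0],[0,0,0]],[[0.006,0.054,0],[0,0,0]],[[0,0,0],[0,0,0]]]'

```text
time: 19.05
tool_pos: [0.4913, 0.0149, 0.2001]
tool_rot: [-3.138, 0.002, -2.908]
contact_force: [2.4, -5.8, -4.1]
opening: 0.0111
grip_force: 60.0
```

```bash
sed -i 's/-\[.538,.0345\])\*1e3/-[.538,.0345])*1e3-[-1,-.8]/; s/"M"/"abs %.1f"%np.hypot(*F),"M"/' f.py; python3 f.py
```

```text
t19.05 tool xy(mm) [51.   -7.44] z 0.2001 r51.54 alpha-8.3 Ftool [-1.  -6.2] tang -6.3 rad -0.1 Fz -4.1 abs 6.3 M [ 1.31 -0.34]
```

Emit:
send_rows --plan '[[[0.003,0.036,0],[0,0,0]],[[0.003,0.036,0],[0,0,0]],[[0.003,0.036,0],[0,0,0]],[[0.003,0.036,0],[0,0,0]],[[0,0.036,0],[0,0,0]],[[0,0.036,0],[0,0,0]],[[0,0.036,0],[0,0,0]],[[0,0.036,0],[0,0,0]],[[0,0,0],[0,0,0]],[[0,0,0],[0,0,0]]]'

```text
time: 20.3
tool_pos: [0.4892, 0.0216, 0.2003]
tool_rot: [-3.138, 0.001, -2.908]
contact_force: [2.7, -7.4, -3.4]
opening: 0.0107
grip_force: 60.0
```

```bash
python3 f.py
```

```text
t20.30 tool xy(mm) [51.44 -0.49] z 0.2003 r51.44 alpha-0.5 Ftool [-0.9 -7.8] tang -7.8 rad -0.8 Fz -3.4 abs 7.9 M [ 1.48 -0.1 ]
```

Emit:
send_rows --plan '[[[-0.002,0.041,0],[0,0,0]],[[-0.002,0.041,0],[0,0,0]],[[-0.003,0.041,0],[0,0,0]],[[-0.003,0.041,0],[0,0,0]],[[-0.005,0.04,0],[0,0,0]],[[-0.005,0.04,0],[0,0,0]],[[-0.006,0.04,0],[0,0,0]],[[-0.007,0.04,0],[0,0,0]],[[0,0,0],[0,0,0]],[[0,0,0],[0,0,0]]]'

```text
time: 21.55
tool_pos: [0.4878, 0.0296, 0.2003]
tool_rot: [-3.138, 0.001, -2.908]
contact_force: [1.1, -7.0, -1.0]
opening: 0.0113
grip_force: 60.0
```

```bash
python3 f.py
```

```text
t21.55 tool xy(mm) [50.95  7.66] z 0.2003 r51.52 alpha8.5 Ftool [ 0.5 -7.1] tang -7.1 rad -0.5 Fz -1.0 abs 7.1 M [1.45 0.23]
```

Emit:
send_rows --plan '[[[-0.008,0.04,0],[0,0,0]],[[-0.009,0.04,0],[0,0,0]],[[-0.009,0.04,0],[0,0,0]],[[-0.01,0.04,0],[0,0,0]],[[-0.011,0.039,0],[0,0,0]],[[-0.012,0.039,0],[0,0,0]],[[-0.012,0.039,0],[0,0,0]],[[-0.013,0.039,0],[0,0,0]],[[0,0,0],[0,0,0]],[[0,0,0],[0,0,0]]]'

```text
time: 22.8
tool_pos: [0.4876, 0.0378, 0.2003]
tool_rot: [-3.138, -0.0, -2.908]
contact_force: [0.4, -7.4, 0.2]
opening: 0.011
grip_force: 60.0
```

```bash
python3 f.py
```

```text
t22.80 tool xy(mm) [49.23 15.66] z 0.2003 r51.66 alpha17.6 Ftool [ 1.3 -7.3] tang -7.4 rad -1.0 Fz 0.2 abs 7.4 M [1.42 0.44]
```

Emit:
send_rows --plan '[[[-0.014,0.038,0],[0,0,0]],[[-0.015,0.038,0],[0,0,0]],[[-0.015,0.038,0],[0,0,0]],[[-0.016,0.038,0],[0,0,0]],[[-0.017,0.037,0],[0,0,0]],[[-0.018,0.037,0],[0,0,0]],[[-0.018,0.036,0],[0,0,0]],[[-0.019,0.036,0],[0,0,0]],[[0,0,0],[0,0,0]],[[0,0,0],[0,0,0]]]'

```text
time: 24.05
tool_pos: [0.4887, 0.0459, 0.2002]
tool_rot: [-3.139, -0.001, -2.908]
contact_force: [-2.3, -7.2, -0.1]
opening: 0.0112
grip_force: 60.0
```

```bash
python3 f.py
```

```text
t24.05 tool xy(mm) [46.33 23.27] z 0.2002 r51.85 alpha26.7 Ftool [ 3.9 -6.5] tang -7.5 rad 0.5 Fz -0.1 abs 7.6 M [1.29 0.69]
```

Emit:
send_rows --plan '[[[-0.02,0.036,0],[0,0,0]],[[-0.021,0.035,0],[0,0,0]],[[-0.021,0.035,0],[0,0,0]],[[-0.022,0.035,0],[0,0,0]],[[-0.023,0.034,0],[0,0,0]],[[-0.023,0.033,0],[0,0,0]],[[-0.024,0.033,0],[0,0,0]],[[-0.024,0.033,0],[0,0,0]],[[0,0,0],[0,0,0]],[[0,0,0],[0,0,0]]]'

```text
time: 25.3
tool_pos: [0.491, 0.0537, 0.2001]
tool_rot: [-3.139, -0.002, -2.908]
contact_force: [-3.0, -7.2, 1.0]
opening: 0.011
grip_force: 60.0
```

```bash
python3 f.py
```

```text
t25.30 tool xy(mm) [42.26 30.33] z 0.2001 r52.02 alpha35.7 Ftool [ 4.6 -6.3] tang -7.8 rad 0.1 Fz 1.0 abs 7.8 M [1.21 0.89]
```

Emit:
send_rows --plan '[[[-0.025,0.032,0],[0,0,0]],[[-0.026,0.032,0],[0,0,0]],[[-0.026,0.031,0],[0,0,0]],[[-0.027,0.031,0],[0,0,0]],[[-0.028,0.03,0],[0,0,0]],[[-0.028,0.03,0],[0,0,0]],[[-0.029,0.029,0],[0,0,0]],[[-0.029,0.028,0],[0,0,0]],[[0,0,0],[0,0,0]],[[0,0,0],[0,0,0]]]'

```text
time: 26.55
tool_pos: [0.4945, 0.061, 0.1999]
tool_rot: [-3.139, -0.003, -2.908]
contact_force: [-3.4, -6.5, -0.2]
opening: 0.0112
grip_force: 60.0
```

```bash
python3 f.py
```

```text
t26.55 tool xy(mm) [37.19 36.62] z 0.1999 r52.19 alpha44.6 Ftool [ 4.8 -5.5] tang -7.3 rad -0.5 Fz -0.2 abs 7.3 M [1.05 1.  ]
```

Emit:
send_rows --plan '[[[0.084,-0.085,0],[0,0,0]],[[0,0,-0.2],[0,0,0]],[[0,0,-0.45],[0,0,0]],[[0,0,-0.45],[0,0,0]],[[0.141,-0.606,0],[0,0,0]],[[0.165,-0.71,0],[0,0,0]],[[0.165,-0.71,0],[0,0,0]],[[0,0,0],[0,0,0]],[[0,0,0.2],[0,0,0]],[[0,0,0.14],[0,0,0]]]'

```text
time: 27.8
tool_pos: [0.4941, 0.0081, 0.2184]
tool_rot: [3.141, -0.001, -2.908]
contact_force: [0.4, 0.8, -1.1]
opening: 0.011
grip_force: 59.9
```

```bash
python3 f.py
```

```text
t27.80 tool xy(mm) [ 49.76 -14.71] z 0.2184 r51.89 alpha-16.5 Ftool [-0.6  0.7] tang 0.5 rad -0.8 Fz -1.1 abs 0.9 M [-0.01  0.02]
```

Emit:
send_rows --plan '[[[0,0,0.12],[0,0,0]],[[0,0,0.15],[0,0,0]],[[0,0,0.2],[0,0,0]],[[0,0,0.15],[0,0,0]],[[0,0,0.11],[0,0,0]],[[0.029,0.105,0],[0,0,0]],[[0.024,0.106,0],[0,0,0]],[[0.018,0.107,0],[0,0,0]],[[0.006,0.054,0],[0,0,0]],[[0,0,0],[0,0,0]]]'

```text
time: 29.05
tool_pos: [0.4913, 0.015, 0.2009]
tool_rot: [-3.138, 0.002, -2.908]
contact_force: [2.7, -5.9, -4.8]
opening: 0.011
grip_force: 60.0
```

```bash
python3 f.py
```

```text
t29.05 tool xy(mm) [50.97 -7.37] z 0.2009 r51.50 alpha-8.2 Ftool [-1.2 -6.3] tang -6.5 rad -0.3 Fz -4.8 abs 6.5 M [ 1.33 -0.27]
```

Emit:
send_rows --plan '[[[0.003,0.036,0],[0,0,0]],[[0.003,0.036,0],[0,0,0]],[[0.003,0.036,0],[0,0,0]],[[0.003,0.036,0],[0,0,0]],[[0,0.036,0],[0,0,0]],[[0,0.036,0],[0,0,0]],[[0,0.036,0],[0,0,0]],[[0,0.036,0],[0,0,0]],[[0,0,0],[0,0,0]],[[0,0,0],[0,0,0]]]'

```text
time: 30.3
tool_pos: [0.4892, 0.0217, 0.201]
tool_rot: [-3.138, 0.001, -2.908]
contact_force: [2.0, -6.6, -2.9]
opening: 0.011
grip_force: 60.0
```

```bash
python3 f.py
```

```text
t30.30 tool xy(mm) [51.45 -0.41] z 0.201 r51.45 alpha-0.5 Ftool [-0.4 -6.9] tang -6.9 rad -0.3 Fz -2.9 abs 6.9 M [ 1.51 -0.07]
```

Emit:
send_rows --plan '[[[-0.002,0.041,0],[0,0,0]],[[-0.002,0.041,0],[0,0,0]],[[-0.003,0.041,0],[0,0,0]],[[-0.003,0.041,0],[0,0,0]],[[-0.005,0.04,0],[0,0,0]],[[-0.005,0.04,0],[0,0,0]],[[-0.006,0.04,0],[0,0,0]],[[-0.007,0.04,0],[0,0,0]],[[0,0,0],[0,0,0]],[[0,0,0],[0,0,0]]]'

```text
time: 31.55
tool_pos: [0.4878, 0.0297, 0.2011]
tool_rot: [-3.138, 0.001, -2.908]
contact_force: [0.9, -6.0, -1.4]
opening: 0.0109
grip_force: 60.0
```

```bash
python3 f.py
```

```text
t31.55 tool xy(mm) [50.94  7.67] z 0.2011 r51.51 alpha8.6 Ftool [ 0.5 -6. ] tang -6.0 rad -0.4 Fz -1.4 abs 6.0 M [1.46 0.11]
```

Emit:
send_rows --plan '[[[-0.008,0.04,0],[0,0,0]],[[-0.009,0.04,0],[0,0,0]],[[-0.009,0.04,0],[0,0,0]],[[-0.01,0.04,0],[0,0,0]],[[-0.011,0.039,0],[0,0,0]],[[-0.012,0.039,0],[0,0,0]],[[-0.012,0.039,0],[0,0,0]],[[-0.013,0.039,0],[0,0,0]],[[0,0,0],[0,0,0]],[[0,0,0],[0,0,0]]]'

```text
time: 32.8
tool_pos: [0.4876, 0.0366, 0.2011]
tool_rot: [-3.136, -0.001, -2.908]
contact_force: [-0.9, -12.5, -0.1]
opening: 0.0111
grip_force: 60.1
```

```bash
python3 f.py
```

```text
t32.80 tool xy(mm) [49.52 14.48] z 0.2011 r51.59 alpha16.3 Ftool [  3.7 -11.9] tang -12.5 rad 0.2 Fz -0.1 abs 12.5 M [2.42 0.77]
```

The collar has clearly stiffened: 12.5 N, and the moment is 1.7 times the free value, which puts the clamp at about 35–40 N. I'm stopping here, centring the bar in the hole and lifting out.

Emit:
send_rows --plan '[[[0.026,-0.087,0],[0,0,0]],[[0.027,-0.086,0],[0,0,0]],[[0,0,0],[0,0,0]],[[0,0,-0.2],[0,0,0]],[[0,0,-0.5],[0,0,0]],[[0,0,-0.7],[0,0,0]],[[0,0,-0.6],[0,0,0]],[[0,0,-0.2],[0,0,0]],[[0,0,0],[0,0,0]],[[0,0,0],[0,0,0]]]'

```text
time: 34.05
tool_pos: [0.4869, 0.0351, 0.2552]
tool_rot: [3.141, -0.001, -2.908]
contact_force: [0.1, 0.6, -0.8]
opening: 0.0108
grip_force: 59.9
```

```bash
python3 f.py
```

```text
t34.05 tool xy(mm) [50.54 13.15] z 0.2552 r52.22 alpha14.6 Ftool [-0.3  0.6] tang 0.6 rad -0.1 Fz -0.8 abs 0.6 M [-0.11  0.03]
```

Emit:
send_rows --plan '[[[0.016,0.8,0],[0,0,0]],[[0.016,1,0],[0,0,0]],[[0.016,1,0],[0,0,0]],[[0.016,1,0],[0,0,0]],[[0.016,1,0],[0,0,0]],[[0.016,1,0],[0,0,0]],[[0.016,1,0],[0,0,0]],[[0.016,1,0],[0,0,0]],[[0.016,0.92,0],[0,0,0]],[[0.02,0.6,0],[0,0,0]]]'

```text
time: 35.3
tool_pos: [0.4289, 0.2616, 0.2552]
tool_rot: [-3.142, -0.001, -2.908]
contact_force: [0.2, -0.7, -0.5]
opening: 0.0114
grip_force: 59.9
```

Emit:
send_rows --plan '[[[0,0,0.8],[0,0,0]],[[0,0,1],[0,0,0]],[[0,0,1],[0,0,0]],[[0,0,1],[0,0,0]],[[0,0,1],[0,0,0]],[[0,0,0.6],[0,0,0]],[[0,0,0.3],[0,0,0]],[[0,0,0],[0,0,0]],[[0,0,0],[0,0,0]],[[0,0,0],[0,0,0]]]'

```text
time: 36.55
tool_pos: [0.4298, 0.2609, 0.1139]
tool_rot: [3.141, 0.001, -2.908]
contact_force: [-0.0, 0.7, 0.2]
opening: 0.0113
grip_force: 59.9
```

```bash
python3 - <<'E'
from h import *
s=robot.observe(); print(s["tool_pos"],s["tool_rot"],s["contact_force"])
im,D=read_camera("scene")
cv2.imwrite("pics/s4.png",cv2.resize(im[140:240,230:350],None,fx=6,fy=6,interpolation=cv2.INTER_CUBIC))
print("foot",(np.array(proj("scene",s["tool_pos"]-[0,0,.0502]))-[230,140])*6,"hole",(np.array(proj("scene",[.4291,.2609,.05]))-[230,140])*6)
E
```

```text
[0.42976243 0.26094677 0.11388577] [ 3.14131777e+00  1.33417783e-03 -2.90831252e+00] [-0.03453545  0.69673269  0.15848145]
foot [258.81241314 403.57163191] hole [259.77423577 430.48449601]
```

View pics/s4.png

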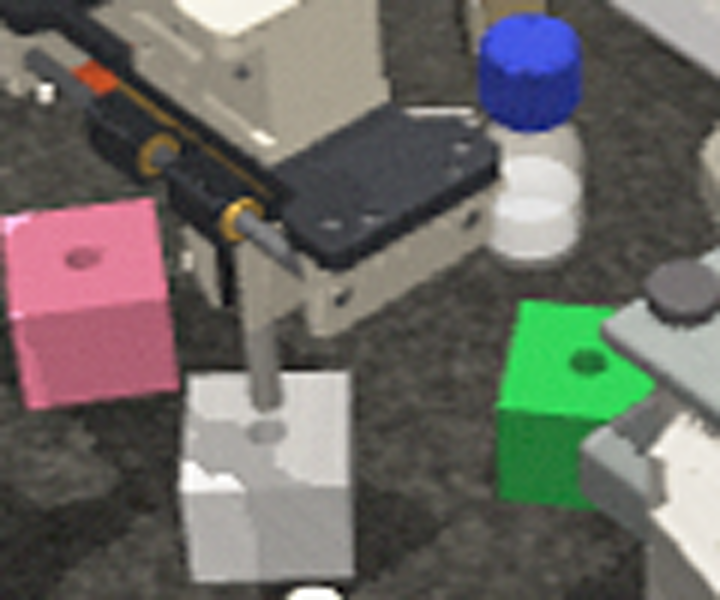

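The bar foot at crop (266,405) hangs directly above the stand hole at (266,432), matching the predicted offset. I'm lowering to the mouth and checking the force.

Emit:
send_rows --plan '[[[0.01,0,0.2],[0,0,0]],[[0.01,0,0.2],[0,0,0]],[[0,0,0.1],[0,0,0]],[[0,0,0.08],[0,0,0]],[[0,0,0.06],[0,0,0]],[[0,0,0.06],[0,0,0]],[[0,0,0],[0,0,0]],[[0,0,0],[0,0,0]],[[0,0,0],[0,0,0]],[[0,0,0],[0,0,0]]]'

```text
time: 37.85
tool_pos: [0.429, 0.2607, 0.0958]
tool_rot: [3.142, 0.0, -2.908]
contact_force: [-0.7, -0.5, -0.6]
opening: 0.0109
grip_force: 59.9
```

Emit:
send_rows --plan '[[[0,0,0.15],[0,0,0]],[[0,0,0.2],[0,0,0]],[[0,0,0.2],[0,0,0]],[[0,0,0.2],[0,0,0]],[[0,0,0.2],[0,0,0]],[[0,0,0.15],[0,0,0]],[[0,0,0.07],[0,0,0]],[[0,0,0],[0,0,0]],[[0,0,0],[0,0,0]],[[0,0,0],[0,0,0]]]'

```text
time: 39.1
tool_pos: [0.429, 0.2607, 0.0666]
tool_rot: [3.141, 0.0, -2.908]
contact_force: [0.7, 0.0, -0.5]
opening: 0.0114
grip_force: 59.9
```

Emit:
send_rows --plan '[[[0,0,0.04],[0,0,0]],[[0,0,0],[0,0,0]],[[0,0,0],[0,0,0]],[[0,0,0],[0,0,0]],[[0,0,0],[0,0,0]],[[0,0,0],[0,0,0]],[[0,0,0],[0,0,0]],[[0,0,0],[0,0,0]],[[0,0,0],[0,0,0]],[[0,0,0],[0,0,0]]]' --gripper 1

```text
time: 40.35
tool_pos: [0.4289, 0.2607, 0.0655]
tool_rot: [3.142, 0.0, -2.908]
contact_force: [-0.4, -1.0, 0.8]
opening: 0.0919
grip_force: 0.0
```

Emit:
send_rows --plan '[[[0,0,-0.4],[0,0,0]],[[0,0,-0.8],[0,0,0]],[[0,0,-0.8],[0,0,0]],[[0,0,-0.9],[0,0,0]],[[0,0,-0.9],[0,0,0]],[[0,0,-0.9],[0,0,0]],[[0,0,-0.9],[0,0,0]],[[0,0,-0.6],[0,0,0]],[[0,0,-0.3],[0,0,0]],[[0,0,0],[0,0,0]]]'

```text
time: 41.6
tool_pos: [0.429, 0.2607, 0.2285]
tool_rot: [3.141, 0.001, -2.908]
contact_force: [0.7, 0.3, 0.2]
opening: 0.0914
grip_force: 0.0
```

```bash
python3 - <<'E'
from h import *
im,D=read_camera("scene"); cv2.imwrite("pics/s5.png",im[130:370,220:480].repeat(2,0).repeat(2,1))
P=cloud("scene",D)
m=np.zeros(D.shape,bool); m[175:215,262:284]=1; m&=(P[...,2]>.06)&(P[...,2]<.16)&(np.hypot(P[...,0]-.43,P[...,1]-.26)<.02)
print("bar top z",np.percentile(P[m][:,2],[50,95,100]), P[m].mean(0), proj("scene",[.43,.26,.125]))
E
```

```text
bar top z [0.0993679  0.12559329 0.12828474] [0.43043472 0.25679549 0.09828483] [271.44236939 186.88828796]
```

View pics/s5.png

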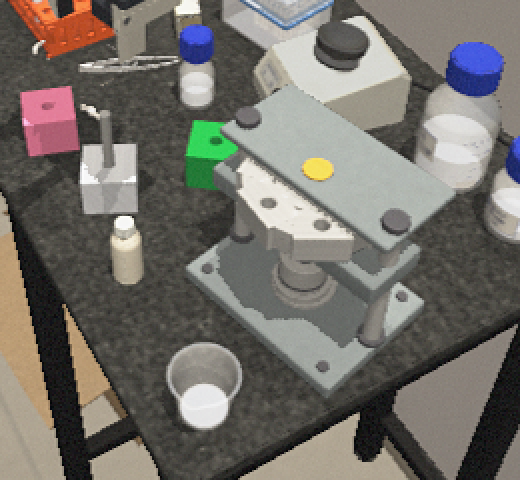

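The picture shows the bar upright and fully down in the white stand (top at about z 0.125, picture (106,115)). The bottles and cup haven't moved, and the spindle end has sunk into the keeper at (318,170). Handing in.

```bash
python3 -c "
from cell import robot
print(robot.hand_in())"
```

```text
the job is handed in; nothing more can be done
None
```

The job is handed in at about 42 s with no verdict returned: the collar was turned clockwise through three holes until it clearly stiffened (about 12.5 N at the bar, roughly 35–40 N of clamping, judged from the wrist force), the bar is back upright and fully down in its stand, and the other vessels were not moved.

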